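# Proof-pull a padlock on the spring tester

## Robot

A 6-joint arm with a two-finger parallel gripper is mounted at the origin on a cart in front of the work surface, level with it; the furniture and walls round the work are solid. World frame = base frame: x ahead of the robot, y to its left, z up, the work surface at z = 0. Lengths are in m, angles in rad, forces in N, time in s.
With the tool pointing down it reaches from about 0.375 to 0.825 m from the base axis. Payload 5.5 kg.
Tool frame: the origin (TCP) lies midway between the tips of the shut fingers; the grasp point (between the pads) lies 19 mm behind it; z points along the fingers, y is the line along which they close (so a half turn about z gives the same grasp; the last joint's range is limited). The gripper opens to 85 mm and grips with 20 to 120 N. Pads are 22 mm wide; open, the fingers measure 114 mm over their backs; the gripper's body (76 mm by 85 mm) begins 54 mm behind the grasp point. The pads swing forward as they close: fully open they stand 13 mm farther back than shut.
Start: joints at [-1.127, 0.314, -0.047, 1.21, 0, 1.571], TCP at [0.258, -0.542, 0.231] pointing down, gripper open.
Joint ranges: [-2.67, 2.67], [-0.69, 1.73], [-1.03, 1.25], [-2.08, 2.16], [-1.42, 1.45], [-3.14, 3.14]. Speed limits (rad/s): [2.39, 2.39, 3.01, 3.14, 3.14, 3.14].

## Interface

Orientations are given as [roll, pitch, yaw] about the fixed x, y, z axes, in that order (R = Rz(yaw) Ry(pitch) Rx(roll)).
In Python, from rig import r gives the robot as it stands.
- The arm moves only by the tool step_arm, never from a script. Its argument "motion" is a list of rows, each a list of 7 numbers: the shift along the tool's x, y, z as a fraction of full scale, then the turn, a rotation vector about the tool's x, y, z as a fraction of full scale, then the opening, from 0 (shut) to 1 (fully open). A call has 1 to 12 rows; each row shifts and turns the commanded pose from where the row before left it, along the tool's axes as they then stand; what a row does not reach is not made up. Full scale, the value 1, is 0.025 m for a shift and 0.15 rad for a turn. A row lasts 1/8 s, in which the tool goes at most 62.5 mm and 10.7 degrees, less where a joint would pass 70% of its speed; a pose out of reach is approached as far as the arm can. A call with a number of a shift or a turn outside -1 to 1 is refused whole. A call with a gripper value outside its range is refused whole. The fingers move at their own pace and stop on an object; "grip_force" is the grip in N (left out, the last holds). Time passes only in rows, so rows that do not move let the fingers close. It gives the time, the measured TCP pose, the force, the opening and the grip force at its end, in the units of the state.
- r.state(): the state, without advancing time (a new reading comes with each control period).
- r.camera(name): name is "side" or "top" or "wrist"; returns a dict with "image" (400x640x3 uint8, blue, green, red), "depth" (400x640 float32, m along the optical axis (not along the pixel's ray), 0 where there is no reading), "fx", "fy", "cx", "cy" (pixels), "k1" (the pictures are not rectified: a ray, as slopes to the right and down, at radius r is drawn at 1 + k1 r^2 times it, then the intrinsics apply), "R" (3x3) and "t" (3): a world point X has camera coordinates R X + t. Camera axes: x right, y down, z forward; pixel columns grow to the right and rows downward; lengths in m; the calibration is good to about 2 mm. A picture is of the moment at which its call begins.
- r.hand_in(): hands the job in; it is judged then, once.
The state is a dict: "time": time; "joint_positions": joint angles; "joint_velocities": joint speeds; "tau": joint torques, N m; "position": TCP position; "eef_rot": TCP orientation; "wrist_force": force on the tool from outside, world axes, zero at the start; "torque": the same for the moment, N m; "width": finger opening in m; "gripper_force": force on a finger pad.
Only numpy, scipy, OpenCV 4.12 (cv2) and the standard library are available. Lean on these libraries where they do the work, as an engineer would, in place of code of your own. Each camera call takes 0.05 s, during which the arm holds its last target. There are 200 camera calls.

## Task

Proof-test the larger padlock: lay it flat in the tester's cradle with its shackle over the hook pin, and drop in the packing block that fills the gap beside it, so that it sits snug. Then take the tester's upright grip and pull it out against the spring until the broad ring on the rod is level with the barrel's mouth, with the hook pulling on the shackle, and finish while holding it there: do not let go. Leave everything else on the bench where it is.

Things in the scene. Friction and masses are not known exactly. Their poses are not given: they have to be found in the camera images.
- tester: bench pull tester, fixed: grey base plate 112x304 mm, 8 mm thick, open cradle at its +y end, steel spring barrel along the middle, upright black grip at its -y end. Origin on the work surface under the barrel's axis; z up; the grip is pulled along its -y. The barrel, 29 mm thick, axis 26 mm up, lies along y at x = 0; its bearing blocks rise to 42 mm
- cradle_in (a point): middle of the cradle's floor, 11 mm above the work surface, at tester x = -10.5, y = 115 mm; point axes as the tester's. The cradle is open at the top, 67 mm (x) by 40 mm (y) inside; bevelled aluminium walls 5 mm thick, 5.5 mm above the floor, the bevels lead in 2.5 mm. Padlock and wide block together leave 5 mm of play in x and 5.5 mm in y
- cradle_seat (a point): point on the cradle's floor at tester x = 0, y = 115 mm, where the middle of the underside of the padlock's square body goes (not its origin), 2 mm from the cradle's +x wall, shackle towards the tester's -y: the padlock's yaw is the tester's minus pi/2. The pull shifts it 2 to 5 mm towards -y, onto the stops
- stop (a point): inner end of the ridge of one of a pair of steel stops for the padlock's shoulders, at tester x = 18.5, y = 91 mm, 14.5 mm above the cradle's floor; this stop reaches to x = 28, the other from x = -18.5 to -22.5. Both are 8 mm thick (y = 87 to 95), upright to 10.5 mm above the floor, then bevelled to the ridge. The shackle passes between them, 37 mm apart
- packer_seat (a point): point on the cradle's floor at tester x = -32.5, y = 115 mm: the centre of the underside of the wide packing block goes here, upright, its length along the tester's y
- pin_top (a point): top centre of the upright hook pin, 8 mm thick, 28 mm above the work surface (17 mm above the cradle's floor); it stands on a tongue of the drawbar and moves with it. At drawbar = 0 it is at tester x = 0, y = 87 mm
- barrel_mouth (a point): centre of the barrel's mouth, where the rod comes out, 26 mm above the work surface; moves with the drawbar
- ring_mark (a point): centre of the broad dark ring (4 mm wide, the widest of four) on the 10 mm thick rod; at rest hidden 24 mm inside the barrel; the mark is reached when it meets barrel_mouth
- grip_top (a point): top centre of the upright round black grip, 80 mm above the work surface; it is 20 mm thick from 7 to 33 mm below this point and thinner at the ends, on a rod-end block whose top is 46 mm below this point; pinch it from above in any yaw. Free space between grip and barrel at rest: 37 mm
- drawbar (a joint): slide of the barrel with the hook pin along the tester's -y, 0 to 0.016 m; friction about 1 N, no spring. It follows the grip, to about 0.011, until the pin meets the bow of the padlock's shackle and stops; then the spring stretches
- gauge (a joint): pull-out of the rod with its grip from the barrel, 0 to 0.040 m; returns by a spring: 2 N to start, 0.45 N more per mm, 13 N at the mark; the broad ring is level with the mouth at 0.024
- padlock_1: the larger padlock, closed, 65x42x15 mm, flat; origin under the middle of its length, +x to the shackle. Body x = -32 to 2 mm, 42 mm wide, 15 mm thick (middle at x = -15); shackle to x = 33, 31 mm wide, 4 to 11 mm up; its opening x = 2 to 20 mm, 18 mm wide. 0.17 kg. Held across its 42 mm sides by the upper 6 mm, the fingertips stay above the cradle's walls
- packer_wide: the wide packing block, bright steel, 20 mm wide (x), 34 mm long (y), 30 mm high, upright, its long bottom edges bevelled by 2.5 mm, 0.15 kg; origin at the centre of its underside. Held over its 34 mm length by the upper 12 mm, the fingertips clear the cradle and the stops
- padlock_2: the smaller padlock, nickel-coloured, 53x34x12 mm, lying flat; origin on its underside at the middle, +x towards the shackle; not the one to test
- packer_thin: the thin packing block, bright steel, 11 mm wide (x), 34 mm long (y), 30 mm high, upright; origin at the centre of its underside; too thin for this job
- key_bunch: a flat bunch of keys on a ring, 112x120x8 mm; bystander
- loupe: black eye loupe, a truncated cone 37 mm across and 34 mm high; bystander
- pin_tin: round lidded tin, 76 mm across, 29 mm high; bystander
- screwdriver: screwdriver lying flat, 210 mm long, along its y axis, 28 mm thick at the handle; bystander
- marker: marker pen lying flat, 135 mm long, along its y axis, 16 mm thick; bystander
- tape_roll: roll of black tape lying flat, 55 mm across, 19 mm high; bystander
Not all that is in view belongs to the job. Leave any blue look-alike of the padlock_1 alone.

How it is judged:
On the way:
1. the larger padlock lies flat in the cradle, shackle over the pin, the wide packing block stands beside it, both let go, before the spring is pulled (x of padlock_1 in the frame of tester between -0.004 and 0.004 m and y of padlock_1 in the frame of tester between 0.093 and 0.105 m and z of padlock_1 in the frame of tester between 0.008 and 0.0135 m and angle between the x axis of padlock_1 and the y axis of tester, either way round below 0.15 rad and angle between each of padlock_1, packer_wide's own z axis and vertical below 0.1 rad and x of packer_wide in the frame of tester between -0.0365 and -0.0285 m and y of packer_wide in the frame of tester between 0.11 and 0.12 m and z of packer_wide in the frame of tester between 0.008 and 0.0135 m and angle between the y axis of packer_wide and the y axis of tester, either way round below 0.15 rad and value of joint gauge below 0.004 m and contact force between the fingers and padlock_1 below 0.3 N and contact force between the fingers and packer_wide below 0.3 N), for 0.2 s.
At the end, for the whole second after the job is handed in: Larger padlock flat on the cradle floor (4 mm, 0.15 rad), wide block upright in the gap beside it (4 mm across, 5 mm along), fingers holding the grip still (over 2 N) with the rod out 24 mm within 3 mm (broad ring at the mouth) and the pin pulling on the shackle with over 5 N (x of padlock_1 in the frame of tester between -0.004 and 0.004 m and y of padlock_1 in the frame of tester between 0.093 and 0.105 m and z of padlock_1 in the frame of tester between 0.008 and 0.0135 m and angle between the x axis of padlock_1 and the y axis of tester, either way round below 0.15 rad and angle between each of padlock_1, packer_wide's own z axis and vertical below 0.1 rad and x of packer_wide in the frame of tester between -0.0365 and -0.0285 m and y of packer_wide in the frame of tester between 0.11 and 0.12 m and z of packer_wide in the frame of tester between 0.008 and 0.0135 m and angle between the y axis of packer_wide and the y axis of tester, either way round below 0.15 rad and value of joint gauge between 0.021 and 0.027 m and velocity of joint gauge between -0.01 and 0.01 m/s and contact force between drawbar and padlock_1 above 5 N and contact force between the fingers and gauge above 2 N); the arm keeps its last pose, push and grip.
It fails at once if one of the other things on the bench is moved by more than 30 mm (distance of any of padlock_2, packer_thin, key_bunch, loupe, pin_tin, screwdriver, marker, tape_roll from where it was at the start of the episode above 0.03 m).
It also fails if it takes over 72 s, if anything falls off the work surface, if the arm or the gripper's body presses on something with over 40 N, if the wrist force passes 120 N, or if a joint passes its speed limit or range.

## Working session

There is one attempt and no reset: what is moved stays moved. The work goes in short steps, Python scripts to look and compute and a tool call to move; the robot and the scene stay as the last step left them, time stands still between calls to the robot, and variables do not carry over. Pictures are saved under pics/ and viewed, at most 10 in all, crops included, and the job is handed in when it is done.

Besides the shell and the picture viewer there is one more tool, called by a JSON object that holds its "api" and its "payload", one argument or row to a line. step_arm: Moves the arm, as the interface text tells. Its arguments: {"type":"object","properties":{"motion":{"type":"array"},"grip_force":{"type":"number"}},"required":["motion"]}

```bash
mkdir -p pics; ls
cat > h.py <<'E'
import numpy as np, cv2
from rig import r
def K(c): return np.array([[c['fx'],0,c['cx']],[0,c['fy'],c['cy']],[0,0,1.]])
def D(c): # true model: drawn = ray*(1+k1 r^2)
    return np.array([c['k1'],0,0,0,0.])
def rays(c,px):
    p=cv2.undistortPoints(np.array(px,float).reshape(-1,1,2),K(c),D(c)).reshape(-1,2)
    d=np.c_[p,np.ones(len(p))]@c['R']; o=-c['R'].T@c['t']; return o,d
def onz(c,px,z):
    o,d=rays(c,px); return o+d*((z-o[2])/d[:,2])[:,None]
def proj(c,X):
    rv=cv2.Rodrigues(np.array(c['R']))[0]
    return cv2.projectPoints(np.array(X,float).reshape(-1,1,3),rv,np.array(c['t'],float),K(c),D(c))[0].reshape(-1,2)
def dpt(c,px):
    o,d=rays(c,px); px=np.array(px).reshape(-1,2)
    z=np.array([c['depth'][int(round(v)),int(round(u))] for u,v in px]); return o+d*z[:,None]
def cam(n):
    c=r.camera(n)
    for k in 'Rt': c[k]=np.array(c[k],float)
    return c
E
python3 - <<'E'
from h import *
import pickle
for n in('top','side'):
    c=cam(n); cv2.imwrite(f'pics/{n}0.png',c['image']); pickle.dump(c,open(n+'0.pkl','wb'))
    print(n,c['fx'],c['cx'],c['cy'],c['k1'],-c['R'].T@c['t'],c['R'].round(3).tolist())
print(r.state())
E
```

```text
pics
top 411.02057321477724 319.06765404373346 206.39781572176375 -0.003042520799054038 [ 0.32147081 -0.09618832  1.31016867] [[0.002, -1.0, 0.0], [-0.982, -0.002, -0.19], [0.19, 0.0, -0.982]]
side 415.17478709066074 326.0252947326068 200.60129916270117 -0.038348125836709664 [0.17680424 0.8291782  0.9936109 ] [[-0.917, -0.398, -0.002], [-0.265, 0.614, -0.743], [0.297, -0.681, -0.669]]
{'time': 0.1, 'joint_positions': array([-1.12700395e+00,  3.14130212e-01, -4.79689605e-02,  1.21021118e+00,
        1.13952453e-05,  1.57077378e+00]), 'joint_velocities': array([ 0.00011881, -0.00112518,  0.00183776, -0.00035158, -0.00128233,
        0.00039322]), 'tau': array([-4.46450749e-04, -5.40767419e+01,  3.40539837e+01,  1.11921318e-02,
       -1.59183678e-04, -3.56758484e-06]), 'position': array([ 0.257401  , -0.54140735,  0.23054027]), 'eef_rot': array([-3.14007862e+00, -1.14293698e-05,  4.43814909e-01]), 'wrist_force': array([-0.45487186, -0.8716967 ,  0.2811991 ]), 'torque': array([-0.04298844, -0.00359522, -0.02958357]), 'gripper_force': 0.0, 'width': 0.08551542165299611}
```

View pics/top0.png

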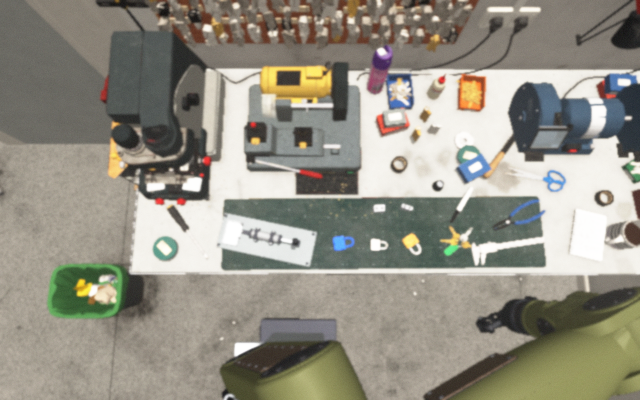

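View pics/side0.png

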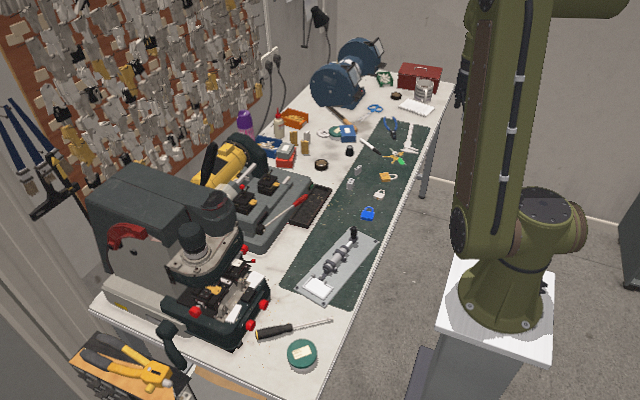

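In the top view the candidate padlocks are blue (343,242), nickel (378,244) and brass (412,243). The packer candidates are (379,208) and (407,207). The tester runs from its cradle end (232,233) to its grip end (300,243). I'll check these in one close crop.

Run:
```python
from h import *
import pickle
c=pickle.load(open('top0.pkl','rb'))
im=c['image'][195:275,215:435]
cv2.imwrite('pics/crop1.png',cv2.resize(im,None,fx=3.6,fy=3.6,interpolation=cv2.INTER_CUBIC))
for n,p,z in(('gold',(412,243),.015),('nick',(378,244),.012),('pkA',(379,208),.03),('pkB',(407,207),.03),('cradle',(232,233),.011),('grip',(300,243),.0)):
    print(n,onz(c,[p],z).round(3),dpt(c,[p]).round(3))
```

```text
gold [[ 0.455 -0.389  0.015]] [[ 0.455 -0.39   0.012]]
nick [[ 0.452 -0.282  0.012]] [[ 0.452 -0.282  0.013]]
pkA [[ 0.565 -0.286  0.03 ]] [[ 0.565 -0.286  0.027]]
pkB [[ 0.568 -0.375  0.03 ]] [[ 0.567 -0.374  0.035]]
cradle [[0.486 0.181 0.011]] [[0.487 0.181 0.008]]
grip [[ 0.456 -0.035  0.   ]] [[ 0.453 -0.037  0.029]]
```

View pics/crop1.png

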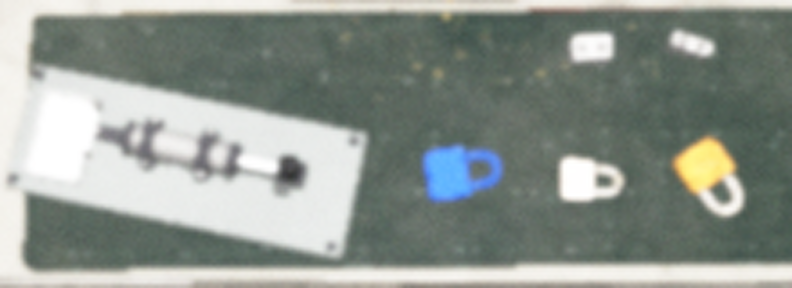

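The brass padlock (412,243) is padlock_1, with its shackle pointing down-right. The blue one is the decoy and the nickel one is the smaller padlock. The wide packer is the left block (379,208), about 20x34 mm, and the right one is thin. Now I'll move above the brass padlock.

{"api": "step_arm", "payload": {
  "motion": [
    [0.7, -0.14, 0, 0, 0, 0, 1],
    [0.92, -0.14, 0, 0, 0, 0, 1],
    [0.92, -0.14, 0, 0, 0, 0, 1],
    [0.92, -0.14, 0, 0, 0, 0, 1],
    [0.92, -0.14, 0, 0, 0, 0, 1],
    [0.92, -0.14, 0, 0, 0, 0, 1],
    [0.92, -0.14, 0, 0, 0, 0, 1],
    [0.92, -0.14, 0, 0, 0, 0, 1],
    [0.92, -0.14, 0, 0, 0, 0, 1],
    [0.7, -0.14, 0, 0, 0, 0, 1],
    [0, 0, 0, 0, 0, 0, 1],
    [0, 0, 0, 0, 0, 0, 1]
  ]
}}

```text
time: 1.6
position: [0.4401, -0.4163, 0.2312]
eef_rot: [-3.142, 0.0, 0.444]
wrist_force: [0.6, -0.7, -1.2]
width: 0.0855
gripper_force: 0.0
```

Run:
```python
from h import *
import pickle
c=cam('wrist'); cv2.imwrite('pics/w1.png',c['image']); pickle.dump(c,open('w1.pkl','wb'))
print(c['fx'],c['k1'],-c['R'].T@c['t'],c['R'].round(3).tolist())
s=r.state(); print(s['position'],s['eef_rot'],s['joint_positions'])
```

```text
306.80714540034285 -0.041405880015800756 [ 0.50420979 -0.38614095  0.37313914] [[0.43, -0.903, -0.001], [-0.867, -0.413, 0.279], [-0.252, -0.119, -0.96]]
[ 0.43988933 -0.41648582  0.23126343] [-3.14153405e+00  3.93744545e-04  4.43279717e-01] [-7.57887397e-01  3.24664725e-01 -3.18601776e-02  1.21446832e+00
 -3.45980244e-04  1.94042559e+00]
```

View pics/w1.png

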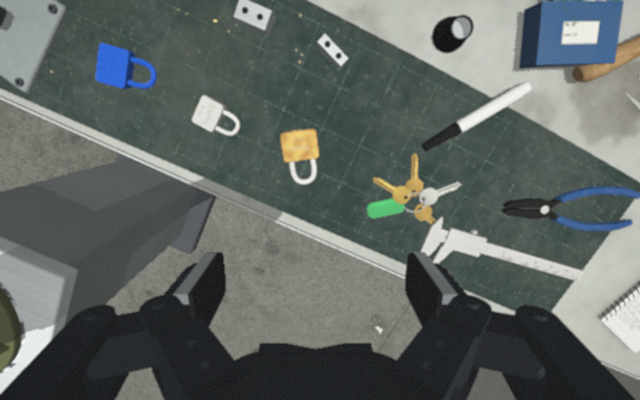

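The wrist view shows the brass padlock at (300,155), shackle down, plus the wide block at (253,13) and the thin block at (333,50). I'll measure them.

```bash
cat >> h.py <<'E'
def rect(P):
    (x,y),(w,h),a=cv2.minAreaRect((P[:,:2]*1000).astype(np.float32))
    return np.array([x,y])/1000,(w,h),np.deg2rad(a)
def blob(m,near,c,z):
    n,l,s,ce=cv2.connectedComponentsWithStats(m.astype(np.uint8))
    i=min((i for i in range(1,n) if s[i,4]>20),key=lambda i:np.hypot(*(ce[i]-near)))
    cn=cv2.findContours((l==i).astype(np.uint8),cv2.RETR_EXTERNAL,cv2.CHAIN_APPROX_NONE)[0][0].reshape(-1,2)
    P=onz(c,cn,z); return P,s[i]
E
python3 - <<'E'
from h import *
import pickle
for f,g,b in(('w1',(300,146),(253,13)),('top0',(411,241),(379,208))):
    c=pickle.load(open(f+'.pkl','rb')); hsv=cv2.cvtColor(c['image'],cv2.COLOR_BGR2HSV)
    m=(hsv[...,0]>8)&(hsv[...,0]<32)&(hsv[...,1]>90)&(hsv[...,2]>100)
    P,s=blob(m,g,c,.015); print(f,'gold',s,rect(P))
    m=(hsv[...,1]<50)&(hsv[...,2]>140)
    P,s=blob(m,(303,175) if f=='w1' else (418,251),c,.0075); print(' shackle',s,rect(P),P.mean(0))
    P,s=blob(m,b,c,.03); print(' wide',s,rect(P))
    print('shk d',dpt(c,[(296,180)] if f=='w1' else [(419,254)]))
E
```

```text
w1 gold [ 280  128   39   35 1095] (array([ 0.46394354, -0.38483893]), (35.231388092041016, 42.447410583496094), np.float64(0.5805312341707676))
 shackle [289 159  28  26 320] (array([ 0.43587793, -0.40299152]), (29.289819717407227, 32.6538200378418), np.float64(0.5798361491262569)) [ 0.43617409 -0.40283486  0.0075    ]
 wide [234   0  38  30 676] (array([ 0.56507959, -0.28710117]), (20.193246841430664, 34.325660705566406), np.float64(0.05514147025582279))
shk d [[ 0.42366934 -0.39874236  0.00921376]]
top0 gold [402 233  17  16 177] (array([ 0.46346326, -0.38316241]), (39.611541748046875, 48.33940887451172), np.float64(0.5797300221568172))
 shackle [408 244  14  11  86] (array([ 0.43386023, -0.40263947]), (31.199209213256836, 39.5482292175293), np.float64(0.5483009262893288)) [ 0.43546502 -0.4024182   0.0075    ]
 wide [373 204  13   9 106] (array([ 0.5645423 , -0.28592572]), (25.81428337097168, 38.58674621582031), np.float64(0.0018828751764833871))
shk d [[ 0.42178289 -0.41375188 -0.00069366]]
```

{"api": "step_arm", "payload": {
  "motion": [
    [0, 0, 0, 0, 0, -0.46, 0.72],
    [0, 0, 0, 0, 0, -0.46, 0.72],
    [0.75, -0.27, 0.5, 0, 0, 0, 0.72],
    [0.75, -0.27, 1, 0, 0, 0, 0.72],
    [0, 0, 1, 0, 0, 0, 0.72],
    [0, 0, 1, 0, 0, 0, 0.72],
    [0, 0, 1, 0, 0, 0, 0.72],
    [0, 0, 0.5, 0, 0, 0, 0.72],
    [0, 0, 0, 0, 0, 0, 0.72],
    [0, 0, 0, 0, 0, 0, 0.72]
  ]
}}

```text
time: 2.9
position: [0.4648, -0.3846, 0.1072]
eef_rot: [3.14, -0.0, 0.581]
wrist_force: [0.2, -0.3, 0.3]
width: 0.0614
gripper_force: 0.0
```

```bash
cat >> h.py <<'E'
def goal(p,yaw):
    s=r.state(); q=s['position']; y0=s['eef_rot'][2]; d=np.array(p)-q
    dy=(yaw-y0+np.pi)%(2*np.pi)-np.pi
    t=[d[0]*np.cos(yaw)+d[1]*np.sin(yaw), d[0]*np.sin(yaw)-d[1]*np.cos(yaw), -d[2]]
    print('pos',q.round(4),'rot',s['eef_rot'].round(3),'turn z units',round(-dy/.15,2),'then shift units',(np.array(t)/.025).round(2),'w',s['width'],'gf',s['gripper_force'])
E
python3 - <<'E'
from h import *
import pickle
c=cam('wrist'); cv2.imwrite('pics/w2.png',c['image']); pickle.dump(c,open('w2.pkl','wb'))
hsv=cv2.cvtColor(c['image'],cv2.COLOR_BGR2HSV)
m=(hsv[...,0]>8)&(hsv[...,0]<32)&(hsv[...,1]>90)&(hsv[...,2]>100)
s=r.state();print(s['position'],s['eef_rot'])
px=proj(c,[[.4637,-.3845,.015]])[0]; print(px,proj(c,[s['position']]))
P,st=blob(m,px,c,.015); R=rect(P); print(st,R)
goal([*R[0],.005],.581)
E
```

```text
[ 0.46499616 -0.38482075  0.10736162] [ 3.13989488e+00 -5.74792976e-04  5.81548200e-01]
[313.5948179  206.46452212] [[314.88268554 257.85166691]]
[ 288  183   53   44 2154] (array([ 0.46492331, -0.38404706]), (35.76360321044922, 41.5843391418457), np.float64(0.5817842514636499))
pos [ 0.465  -0.3848  0.1074] rot [ 3.14e+00 -1.00e-03  5.82e-01] turn z units 0.0 then shift units [ 0.01 -0.03  4.09] w 0.06157560429345102 gf 0.0
```

View pics/w2.png

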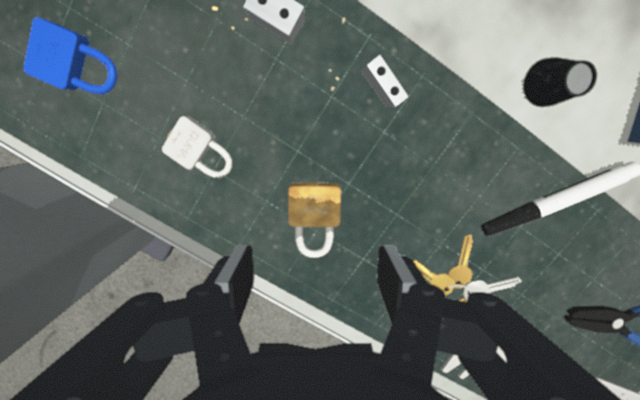

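The padlock is centred between the fingers and the keys are clear. Descending and gripping.

{"api": "step_arm", "payload": {
  "motion": [
    [0, 0, 0.8, 0, 0, 0, 0.72],
    [0, 0, 1, 0, 0, 0, 0.72],
    [0, 0, 1, 0, 0, 0, 0.72],
    [0, 0, 0.8, 0, 0, 0, 0.72],
    [0, 0, 0.49, 0, 0, 0, 0.72],
    [0, 0, 0, 0, 0, 0, 0.72],
    [0, 0, 0, 0, 0, 0, 0.3],
    [0, 0, 0, 0, 0, 0, 0.3],
    [0, 0, 0, 0, 0, 0, 0.3],
    [0, 0, 0, 0, 0, 0, 0.3],
    [0, 0, 0, 0, 0, 0, 0.3]
  ],
  "grip_force": 50
}}

```text
time: 4.32
position: [0.4652, -0.3851, 0.0054]
eef_rot: [3.139, -0.001, 0.582]
wrist_force: [-0.5, 0.1, 6.8]
width: 0.0401
gripper_force: 51.4
```

Run:
```python
from h import *
c=cam('wrist'); cv2.imwrite('pics/w3.png',c['image'][200:400,160:480])
s=r.state(); print(s)
p=s['position']; y=s['eef_rot'][2]; ty=np.array([np.sin(y),-np.cos(y),0])
# tip depth scan: columns around each finger
for e in(-1,1):
  for off in(.024,.028):
    for zz in (0,.004,.008,.012): 
      px=proj(c,[p+e*off*ty+[0,0,zz]])[0]; print(e,off,zz,px.round(0),dpt(c,[px]).round(4)[0])
```

```text
{'time': 4.375, 'joint_positions': array([-6.91426113e-01,  4.96472370e-01, -3.30147313e-01,  7.41735683e-01,
       -3.08436860e-05,  1.86832889e+00]), 'joint_velocities': array([-9.50428482e-04,  1.26204792e-03, -1.14000137e-03,  1.08123901e-03,
        9.87052920e-05, -3.10360126e-04]), 'tau': array([ 4.08444135e-02, -5.45625114e+01,  2.55408722e+01, -2.51390319e-01,
        1.22436267e-02, -8.12169146e-04]), 'position': array([ 0.46524724, -0.38511537,  0.00542053]), 'eef_rot': array([ 3.13924990e+00, -6.86107963e-04,  5.81838416e-01]), 'wrist_force': array([-0.15599869,  0.34868969,  6.64238863]), 'torque': array([0.11002105, 0.09023575, 0.07227542]), 'gripper_force': 51.419663429260254, 'width': 0.04043719679358906}
-1 0.024 0 [267. 258.] [ 0.4637 -0.362   0.0284]
-1 0.024 0.004 [266. 261.] [ 0.4633 -0.3621  0.0309]
-1 0.024 0.008 [265. 265.] [ 0.4628 -0.3623  0.0334]
-1 0.024 0.012 [264. 269.] [ 0.4632 -0.3622  0.0374]
-1 0.028 0 [259. 258.] [ 0.4611 -0.3594  0.027 ]
-1 0.028 0.004 [258. 261.] [ 0.4609 -0.3594  0.0299]
-1 0.028 0.008 [257. 265.] [ 0.4613 -0.3593  0.0341]
-1 0.028 0.012 [255. 269.] [ 0.4615 -0.3593  0.0378]
1 0.024 0 [362. 258.] [ 0.4855 -0.3961  0.0273]
1 0.024 0.004 [363. 261.] [ 0.4859 -0.3956  0.0319]
1 0.024 0.008 [364. 265.] [ 0.4854 -0.3963  0.0337]
1 0.024 0.012 [365. 269.] [ 0.4853 -0.3963  0.037 ]
1 0.028 0 [369. 258.] [ 0.4874 -0.3989  0.0274]
1 0.028 0.004 [371. 261.] [ 0.4874 -0.3989  0.0307]
1 0.028 0.008 [372. 265.] [ 0.4872 -0.3991  0.0336]
1 0.028 0.012 [374. 269.] [ 0.4874 -0.3988  0.0376]
```

View pics/w3.png

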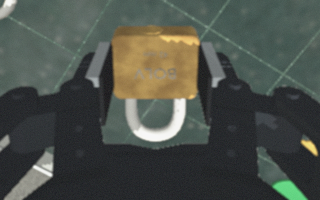

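Run:
```python
from h import *
c=cam('wrist')
for u in(262,366):
  for v in range(234,260,2): print(u,v,dpt(c,[(u,v)]).round(4)[0])
```

```text
262 234 [ 0.4587 -0.3567 -0.0015]
262 236 [ 0.4588 -0.3571  0.001 ]
262 238 [ 0.4568 -0.3578 -0.0013]
262 240 [ 0.4569 -0.3582  0.0011]
262 242 [ 0.4601 -0.358   0.0099]
262 244 [ 0.4606 -0.3583  0.0128]
262 246 [ 0.4607 -0.3586  0.015 ]
262 248 [ 0.4609 -0.3589  0.0173]
262 250 [ 0.4615 -0.3591  0.0202]
262 252 [ 0.4613 -0.3595  0.0215]
262 254 [ 0.4612 -0.3598  0.023 ]
262 256 [ 0.4616 -0.3601  0.0254]
262 258 [ 0.4623 -0.3602  0.0283]
366 234 [ 4.889e-01 -4.014e-01  1.000e-04]
366 236 [ 4.88e-01 -4.02e-01  3.00e-04]
366 238 [ 0.4872 -0.4025  0.0007]
366 240 [ 0.4864 -0.4031  0.001 ]
366 242 [ 0.4884 -0.3994  0.0119]
366 244 [ 0.488  -0.3994  0.0135]
366 246 [ 0.4875 -0.3995  0.0148]
366 248 [ 0.4876 -0.3989  0.0179]
366 250 [ 0.4872 -0.3987  0.0197]
366 252 [ 0.4871 -0.3984  0.0218]
366 254 [ 0.4868 -0.3983  0.0235]
366 256 [ 0.4866 -0.398   0.0255]
366 258 [ 0.4868 -0.3973  0.0285]
```

{"api": "step_arm", "payload": {
  "motion": [
    [0, 0, -0.3, 0, 0, 0, 0.3],
    [0, 0, -0.8, 0, 0, 0, 0.3],
    [0, 0, -1, 0, 0, 0, 0.3],
    [0, 0, -1, 0, 0, 0, 0.3],
    [0, 0, -1, 0, 0, 0, 0.3],
    [0, 0, -0.4, 0, 0, 0, 0.3]
  ]
}}

```text
time: 5.18
position: [0.4648, -0.3848, 0.1181]
eef_rot: [3.14, -0.001, 0.582]
wrist_force: [0.4, 0.1, -2.6]
width: 0.0404
gripper_force: 50.8
```

The grip is good, with tips about 9 mm above the padlock's underside. Now I'll turn to roughly the tester's yaw and carry it across.

{"api": "step_arm", "payload": {
  "motion": [
    [0, 0, 0, 0, 0, -0.88, 0.3],
    [0, 0, 0, 0, 0, -0.88, 0.3],
    [0, 0, 0, 0, 0, -0.88, 0.3],
    [0, 0, 0, 0, 0, -0.88, 0.3],
    [0, 0, 0, 0, 0, -0.88, 0.3],
    [0, 0, 0, 0, 0, -0.88, 0.3],
    [0.6, -0.1, 0, 0, 0, 0, 0.3],
    [0.94, -0.17, 0, 0, 0, 0, 0.3],
    [0.94, -0.17, 0, 0, 0, 0, 0.3],
    [0.94, -0.17, 0, 0, 0, 0, 0.3],
    [0.94, -0.17, 0, 0, 0, 0, 0.3],
    [0.94, -0.17, 0, 0, 0, 0, 0.3]
  ]
}}

```text
time: 6.68
position: [0.4669, -0.2476, 0.1167]
eef_rot: [3.141, -0.0, 1.374]
wrist_force: [-0.1, 0.6, -1.8]
width: 0.0406
gripper_force: 50.8
```

{"api": "step_arm", "payload": {
  "motion": [
    [0.94, -0.17, 0, 0, 0, 0, 0.3],
    [0.94, -0.17, 0, 0, 0, 0, 0.3],
    [0.94, -0.17, 0, 0, 0, 0, 0.3],
    [0.94, -0.17, 0, 0, 0, 0, 0.3],
    [0.94, -0.17, 0, 0, 0, 0, 0.3],
    [0.94, -0.17, 0, 0, 0, 0, 0.3],
    [0.94, -0.17, 0, 0, 0, 0, 0.3],
    [0.94, -0.17, 0, 0, 0, 0, 0.3],
    [0.94, -0.17, 0, 0, 0, 0, 0.3],
    [0.94, -0.17, 0, 0, 0, 0, 0.3],
    [0.6, -0.17, 0, 0, 0, 0, 0.3],
    [0.3, 0, 0, 0, 0, 0, 0.3]
  ]
}}

```text
time: 8.18
position: [0.471, 0.013, 0.1166]
eef_rot: [3.142, 0.0, 1.375]
wrist_force: [-0.1, -1.6, -2.9]
width: 0.0404
gripper_force: 50.8
```

Run:
```python
from h import *
import pickle
c=cam('wrist'); cv2.imwrite('pics/w4.png',c['image']); pickle.dump(c,open('w4.pkl','wb'))
s=r.state(); print(s['position'],s['eef_rot'],s['joint_positions'],s['width'],s['time'])
```

```text
[0.47151167 0.01326898 0.11667106] [ 3.14128596e+00 -4.70767542e-04  1.37497474e+00] [ 2.78596479e-02  1.56121990e-01 -5.24064474e-01  8.90206384e-01
  3.91008505e-04  1.79447772e+00] 0.040646455456422675 8.225
```

View pics/w4.png

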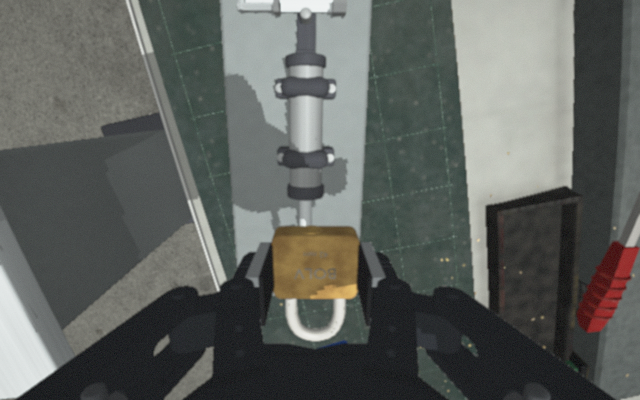

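The arm is still short of the cradle. The pin is visible at (305,13) and the cradle is at the top edge of the picture. Moving 90 mm further.

{"api": "step_arm", "payload": {
  "motion": [
    [0.7, 0, 0, 0, 0, 0, 0.3],
    [0.9, 0, 0, 0, 0, 0, 0.3],
    [0.9, 0, 0, 0, 0, 0, 0.3],
    [0.9, 0, 0, 0, 0, 0, 0.3],
    [0.2, 0, 0, 0, 0, 0, 0.3],
    [0, 0, 0, 0, 0, 0, 0.3],
    [0, 0, 0, 0, 0, 0, 0.3]
  ]
}}

```text
time: 9.1
position: [0.4889, 0.0996, 0.1164]
eef_rot: [-3.141, 0.0, 1.373]
wrist_force: [0.5, 0.1, -2.3]
width: 0.0408
gripper_force: 50.8
```

Run:
```python
from h import *
import pickle
c=cam('wrist'); cv2.imwrite('pics/w5.png',c['image']); pickle.dump(c,open('w5.pkl','wb'))
s=r.state(); print(s['position'],s['eef_rot'],s['width'],s['time'])
```

```text
[0.48893754 0.09957162 0.11649795] [-3.14140866e+00  2.92713327e-04  1.37287230e+00] 0.04048803465690449 9.15
```

View pics/w5.png

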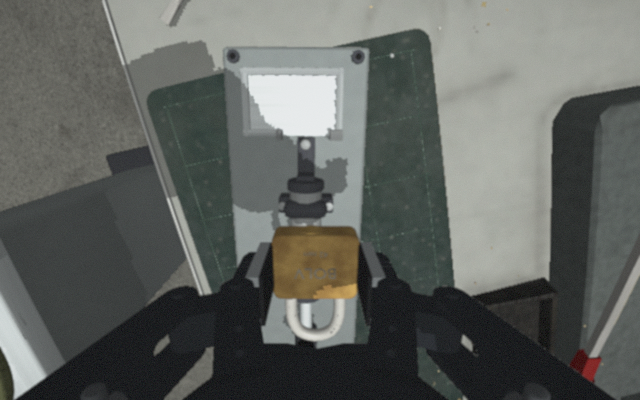

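The wrist view shows the plate's corners at (226,48) and (368,47), its screws at (233,57) and (357,57), the cradle floor spanning about (246..338, 73..137), and the pin top at (306,145). I'll fit the tester frame from these.

Run:
```python
from h import *
import pickle
c=pickle.load(open('w5.pkl','rb')); im=c['image']; g=cv2.cvtColor(im,cv2.COLOR_BGR2GRAY); hsv=cv2.cvtColor(im,cv2.COLOR_BGR2HSV)
# subpixel edges of plate per row: saturation (green mat) vs grey
def edge(row,lo,hi,ch):
    d=np.abs(np.diff(ch[row].astype(float)))[lo:hi]; return lo+d.argmax()+.5
sat=cv2.GaussianBlur(hsv[...,1],(3,3),0)
L=[(edge(v,212,245,sat),v) for v in range(95,220,3)]; Rr=[(edge(v,352,380,sat),v) for v in range(65,220,3)]
for n,q in(('L',L),('R',Rr)):
    P=onz(c,q,.008)[:,:2]
    vx,vy,x,y=cv2.fitLine((P*1000).astype(np.float32),cv2.DIST_HUBER,0,.01,.01).ravel()
    if vy<0: vx,vy=-vx,-vy
    a=np.arctan2(vy,vx); res=(P*1000-[x,y])@[-vy,vx]
    print(n,'y-axis angle',a,'yaw',a-np.pi/2,'resid',np.abs(res).mean(), 'normal off', (np.array([x,y])@[-vy,vx]), (x,y))
for n,p,z in(('pin',(306,145),.028),('scrL',(233,57),.008),('scrR',(357,57),.008),('cL',(226,48),.008),('cR',(368,47),.008)):
    print(n,onz(c,[p],z).round(4)[0],dpt(c,[p]).round(4)[0])
# pin refine
sub=(g[136:154,297:316]); print(sub)
# gray profile across cradle
print('row100',g[100,226:372:2].tolist()); print('col325',g[44:150,325].tolist())
```

```text
L y-axis angle 1.3654597 yaw -0.20533669 resid 0.5525825053092437 normal off -387.35895 (np.float32(426.5997), np.float32(148.50128))
R y-axis angle 1.3653791 yaw -0.20541728 resid 0.3058360702334029 normal off -498.73846 (np.float32(541.6341), np.float32(154.47095))
pin [0.4919 0.1477 0.028 ] [0.4919 0.1477 0.0277]
scrL [0.4503 0.2214 0.008 ] [0.4509 0.2208 0.0108]
scrR [0.5421 0.2029 0.008 ] [0.5414 0.2023 0.0123]
cL [0.4467 0.2286 0.008 ] [0.4464 0.229  0.0064]
cR [0.5513 0.2082 0.008 ] [0.5526 0.2092 0.0015]
[[149 136 134 131 128 128 130 146 159 162 153 153 148 150 149 157 169 175
  184]
 [124  97  79  76  76  70  76  89 100  98  99  96  92  94  95 104 115 130
  149]
 [117  80  57  54  54  57  70  78  83  81  78  74  81  76  84  81  90 107
  134]
 [114  79  58  50  61  77  98 107 114 112 103  93  83  82  83  85  87 103
  135]
 [107  76  60  62  81 110 132 150 156 150 141 122 101  86  85  86  88 104
  135]
 [100  75  62  74 106 138 158 172 176 175 170 154 122  96  86  84  87 104
  136]
 [ 95  74  74  93 128 157 172 181 187 187 183 174 148 115  88  86  87 104
  136]
 [ 92  76  81 1
[... 1084 characters left out ...]
233, 233, 232, 233, 232, 233, 232, 233, 233, 233, 233, 233, 232, 230, 187, 164, 174, 186, 182, 160, 161, 159, 162, 159, 159, 159, 159, 160, 160, 156, 121, 74, 71]
col325 [173, 170, 160, 135, 126, 140, 151, 156, 158, 158, 154, 155, 158, 153, 158, 155, 158, 154, 156, 156, 155, 157, 157, 161, 171, 179, 183, 176, 178, 175, 183, 199, 224, 231, 232, 234, 231, 231, 232, 231, 233, 232, 232, 233, 231, 233, 233, 232, 232, 232, 232, 232, 233, 234, 232, 233, 232, 233, 233, 232, 233, 233, 233, 233, 233, 233, 232, 233, 233, 233, 233, 234, 234, 233, 233, 233, 234, 233, 234, 234, 233, 233, 232, 234, 232, 230, 232, 235, 233, 226, 209, 178, 149, 143, 153, 156, 160, 157, 156, 157, 155, 157, 156, 159, 160, 160]
```

```bash
cat >> h.py <<'E'
TY=-0.2053
ex=np.array([np.cos(TY),np.sin(TY)]); ey=np.array([-np.sin(TY),np.cos(TY)])
E
python3 - <<'E'
from h import *
import pickle
c=pickle.load(open('w5.pkl','rb'))
pin=onz(c,[(305.3,143.8)],.028)[0,:2]
O=pin-.087*ey; print('pin',pin,'O',O)
def T(p,z): d=onz(c,[p],z)[0,:2]-O; return (np.array([d@ex,d@ey])*1000).round(1)
print('plate edges x', 387.36-O@ex*1000, 498.74-O@ex*1000)
for n,p,z in(('outL',(243,100),.0165),('outR',(344.5,100),.0165),('flL',(254,100),.011),('flR',(334,100),.011),('outT',(325,68),.0165),('flT',(325,75.5),.011),('flB',(325,134),.011),('flBwall',(325,134),.0165),('botout',(325,136),.0165),('plateTop',(325,47),.008)): print(n,T(p,z))
# depth based samples on the floor, wall
for p in((290,100),(325,90),(342,100),(330,134),(280,134)): print(p,T(p,dpt(c,[p])[0,2]),dpt(c,[p])[0,2])
# barrel axis check: dark collar edges and rod
g=cv2.cvtColor(c['image'],cv2.COLOR_BGR2GRAY); print(g[186,275:340].tolist()); print(g[165,285:330].tolist())
goal([*(O+.115*ey),.0164],TY+np.pi/2)
goal([*(O+.115*ey),.0364],TY+np.pi/2)
E
```

```text
pin [0.49157743 0.14864467] O [0.47384153 0.06347168]
plate edges x -63.59140873083834 47.78859126916166
outL [-47.3 118.3]
outR [ 29.1 118.8]
flL [-40.  118.5]
flR [ 21.6 118.9]
outT [ 14.1 141.2]
flT [ 14.4 136.6]
flB [15.1 93.2]
flBwall [14.9 93.5]
botout [14.9 92. ]
plateTop [ 14.1 157.1]
(290, 100) [-12.3 118.7] 0.010137362327971938
(325, 90) [ 14.6 126.3] 0.009664356231796817
(342, 100) [ 28.  119.1] 0.007411363513707414
(330, 134) [18.4 94. ] 0.023222254139219745
(280, 134) [-19.   93.8] 0.0247430797993049
[104, 102, 100, 105, 103, 105, 103, 108, 106, 105, 105, 96, 75, 55, 49, 51, 50, 50, 55, 50, 55, 51, 51, 55, 53, 51, 57, 56, 55, 59, 53, 57, 61, 59, 56, 58, 55, 53, 56, 52, 53, 53, 51, 52, 50, 50, 46, 49, 59, 83, 102, 106, 102, 101, 105, 105, 104, 103, 102, 104, 102, 106, 105, 105, 107]
[104, 106, 106, 103, 108, 105, 105, 106, 105, 104, 107, 102, 83, 66, 57, 56, 58, 56, 54, 54, 54, 58, 55, 58, 55, 52, 56, 55, 64, 88, 112, 136, 147, 153, 151, 156, 155, 156, 156, 157, 151, 132, 111, 103, 103]
pos [0.4889 0.0996 0.1165] rot [-3.141  0.     1.373] turn z units 0.05 then shift units [ 3.06 -0.3   4.  ] w 0.04048803465690449 gf 50.83038032054901
pos [0.4889 0.0996 0.1165] rot [-3.141  0.     1.373] turn z units 0.05 then shift units [ 3.06 -0.3   3.2 ] w 0.04048803465690449 gf 50.83038032054901
```

Run:
```python
from h import *
import pickle
c=pickle.load(open('w5.pkl','rb')); hsv=cv2.cvtColor(c['image'],cv2.COLOR_BGR2HSV)
m=(hsv[...,0]>8)&(hsv[...,0]<32)&(hsv[...,1]>90)&(hsv[...,2]>60)
P,st=blob(m,(315,260),c,.1265)
# use extreme edges: front edge at top plane; side
R=rect(P); d=R[0]-np.array([.4889,.0996]); y=1.373
print(st,R,'tool x,y offset mm',1000*d@[np.cos(y),np.sin(y)],1000*d@[np.sin(y),-np.cos(y)])
```

```text
[ 271  226   89   73 5689] (array([0.48943192, 0.10138354]), (38.004634857177734, 41.226741790771484), np.float64(1.3731225290934925)) tool x,y offset mm 1.853295558679476 0.17106118504822543
```

{"api": "step_arm", "payload": {
  "motion": [
    [0.4, -0.1, 0, 0, 0, 0.05, 0.3],
    [0.9, -0.17, 0, 0, 0, 0, 0.3],
    [0.9, 0, 0, 0, 0, 0, 0.3],
    [0.7, 0, 0, 0, 0, 0, 0.3],
    [0.21, 0, 0.3, 0, 0, 0, 0.3],
    [0, 0, 0.9, 0, 0, 0, 0.3],
    [0, 0, 0.9, 0, 0, 0, 0.3],
    [0, 0, 0.7, 0, 0, 0, 0.3],
    [0, 0, 0.3, 0, 0, 0, 0.3],
    [0, 0, 0, 0, 0, 0, 0.3],
    [0, 0, 0, 0, 0, 0, 0.3]
  ]
}}

```text
time: 10.52
position: [0.4988, 0.1778, 0.0397]
eef_rot: [3.141, -0.0, 1.366]
wrist_force: [0.1, 0.0, -1.3]
width: 0.0406
gripper_force: 50.8
```

Run:
```python
from h import *
import pickle
c=cam('wrist'); cv2.imwrite('pics/w6.png',c['image'][150:400,120:520]); pickle.dump(c,open('w6.pkl','wb'))
O=np.array([.47384,.06347])+.0007*ex+.0008*ey
goal([*(O+.1155*ey),.0164],TY+np.pi/2)
```

```text
pos [0.4989 0.1778 0.0398] rot [ 3.140e+00 -1.000e-03  1.366e+00] turn z units 0.0 then shift units [-0.03 -0.02  0.94] w 0.04048905040111529 gf 50.791102051734924
```

View pics/w6.png

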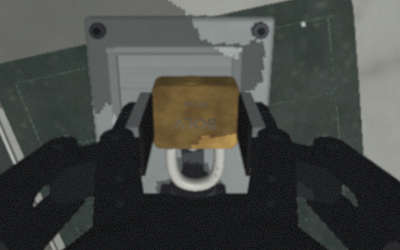

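The shackle encircles the pin and the body sits near the cradle's right wall, as it should. Lowering.

{"api": "step_arm", "payload": {
  "motion": [
    [0, 0, 0.3, 0, 0, 0, 0.3],
    [0, 0, 0.3, 0, 0, 0, 0.3],
    [0, 0, 0.2, 0, 0, 0, 0.3],
    [0, 0, 0.1, 0, 0, 0, 0.3],
    [0, 0, 0, 0, 0, 0, 0.3],
    [0, 0, 0, 0, 0, 0, 0.3]
  ]
}}

```text
time: 11.32
position: [0.4983, 0.1777, 0.0165]
eef_rot: [3.141, -0.0, 1.366]
wrist_force: [-0.3, -0.2, -2.3]
width: 0.0406
gripper_force: 50.8
```

{"api": "step_arm", "payload": {
  "motion": [
    [0, 0, 0.03, 0, 0, 0, 0.3],
    [0, 0, 0, 0, 0, 0, 0.62],
    [0, 0, 0, 0, 0, 0, 0.62],
    [0, 0, 0, 0, 0, 0, 0.62],
    [0, 0, -0.3, 0, 0, 0, 0.62],
    [0, 0, -0.9, 0, 0, 0, 0.62],
    [0, 0, -1, 0, 0, 0, 0.62],
    [0, 0, -1, 0, 0, 0, 0.62],
    [0, 0, -0.8, 0, 0, 0, 0.62],
    [-1, 0, 0, 0, 0, 0, 0.62],
    [-1, 0, 0, 0, 0, 0, 0.62],
    [-0.3, 0, 0, 0, 0, 0, 0.62]
  ]
}}

```text
time: 12.82
position: [0.4863, 0.1205, 0.1163]
eef_rot: [3.141, -0.0, 1.365]
wrist_force: [0.2, 1.0, 0.4]
width: 0.0526
gripper_force: 0.0
```

Run:
```python
from h import *
import pickle
c=cam('wrist'); cv2.imwrite('pics/w7.png',c['image']); pickle.dump(c,open('w7.pkl','wb'))
s=r.state(); print(s['position'],s['eef_rot'],s['time'])
O=np.array([.47384,.06347])+.0007*ex+.0008*ey
hsv=cv2.cvtColor(c['image'],cv2.COLOR_BGR2HSV)
m=(hsv[...,0]>8)&(hsv[...,0]<32)&(hsv[...,1]>90)&(hsv[...,2]>60)
px=proj(c,[[*(O+.115*ey),.026]])[0]
P,st=blob(m,px,c,.026); R=rect(P); d=R[0]-O; print(px,st,R,'tester mm',1000*d@ex,1000*d@ey)
v,u=int(st[1]+st[3]/2),int(st[0]+st[2]/2); print('z',np.median(c['depth'][v-5:v+5,u-5:u+5]), [dpt(c,[(u+a,v+b)])[0,2].round(4) for a in(-12,0,12) for b in(-8,8)])
```

```text
[0.48630656 0.12026445 0.11621889] [3.14134319e+00 2.02012413e-04 1.36498797e+00] 12.875
[314.84616282 131.59920858] [ 288  109   55   47 2428] (array([0.4984819 , 0.17625591]), (33.17619705200195, 40.6466064453125), np.float64(1.3433991213251728)) tester mm 0.4317872767997695 114.64090629230489
z 0.22721079 [np.float64(0.0263), np.float64(0.0266), np.float64(0.0252), np.float64(0.0262), np.float64(0.0249), np.float64(0.0257)]
```

View pics/w7.png

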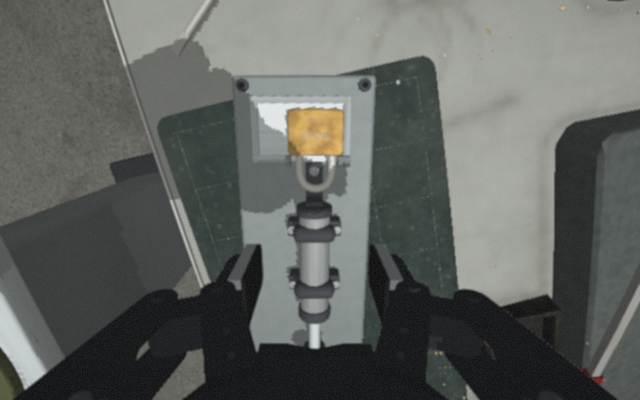

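The padlock is flat and centred (x 0.4, y 114.6 mm, top at 26 mm), with its shackle over the pin at (315,170). Next is the wide block.

{"api": "step_arm", "payload": {
  "motion": [
    [-0.6, 0.3, 0, 0, 0, 0, 0.62],
    [-0.88, 0.46, 0, 0, 0, 0, 0.62],
    [-0.88, 0.46, 0, 0, 0, 0, 0.62],
    [-0.88, 0.46, 0, 0, 0, 0, 0.62],
    [-0.88, 0.46, 0, 0, 0, 0, 0.62],
    [-0.88, 0.46, 0, 0, 0, 0, 0.62],
    [-0.88, 0.46, 0, 0, 0, 0, 0.62],
    [-0.88, 0.46, 0, 0, 0, 0, 0.62],
    [-0.88, 0.46, 0, 0, 0, 0, 0.62],
    [-0.88, 0.46, 0, 0, 0, 0, 0.62],
    [-0.88, 0.46, 0, 0, 0, 0, 0.62],
    [-0.88, 0.46, 0, 0, 0, 0, 0.62]
  ]
}}

```text
time: 14.38
position: [0.5661, -0.1587, 0.1157]
eef_rot: [3.142, 0.0, 1.367]
wrist_force: [0.7, 0.7, 0.4]
width: 0.0528
gripper_force: 0.0
```

{"api": "step_arm", "payload": {
  "motion": [
    [-0.88, 0.46, 0, 0, 0, 0, 0.62],
    [-0.88, 0.46, 0, 0, 0, 0, 0.62],
    [-0.88, 0.46, 0, 0, 0, 0, 0.62],
    [-0.88, 0.46, 0, 0, 0, 0, 0.62],
    [-0.88, 0.46, 0, 0, 0, 0, 0.62],
    [-0.4, 0.2, 0, 0, 0, 0, 0.62],
    [0, 0, 0, 0, 0, -0.9, 0.62],
    [0, 0, 0, 0, 0, -0.9, 0.62],
    [0, 0, 0, 0, 0, -0.9, 0.62],
    [0, 0, 0, 0, 0, -0.9, 0.62],
    [0, 0, 0, 0, 0, -0.9, 0.62],
    [0, 0, 0, 0, 0, -0.9, 0.62]
  ]
}}

```text
time: 15.88
position: [0.6023, -0.2875, 0.1157]
eef_rot: [3.142, -0.001, 2.181]
wrist_force: [0.1, -0.2, 0.5]
width: 0.0529
gripper_force: 0.0
```

{"api": "step_arm", "payload": {
  "motion": [
    [0, 0, 0, 0, 0, -0.9, 0.62],
    [0, 0, 0, 0, 0, -0.9, 0.62],
    [0, 0, 0, 0, 0, -0.9, 0.62],
    [0, 0, 0, 0, 0, -0.9, 0.62],
    [0, 0, 0, 0, 0, -0.9, 0.62],
    [0, 0, 0, 0, 0, -0.9, 0.62],
    [0, 0, 0, 0, 0, -0.9, 0.62],
    [0, 0, 0, 0, 0, -0.5, 0.62],
    [0, 0, 0, 0, 0, 0, 0.62],
    [0, 0, 0, 0, 0, 0, 0.62]
  ]
}}

```text
time: 17.12
position: [0.6024, -0.2876, 0.1158]
eef_rot: [3.141, -0.0, -3.088]
wrist_force: [-0.5, -0.1, -0.0]
width: 0.0527
gripper_force: 0.0
```

Run:
```python
from h import *
import pickle
c=cam('wrist'); cv2.imwrite('pics/w8.png',c['image']); pickle.dump(c,open('w8.pkl','wb'))
s=r.state(); print(s['time'],s['joint_positions'])
hsv=cv2.cvtColor(c['image'],cv2.COLOR_BGR2HSV)
px=proj(c,[[.565,-.287,.03]])[0]; print(px,dpt(c,[px]))
m=(hsv[...,1]<50)&(hsv[...,2]>140)
P,st=blob(m,px,c,.03); R=rect(P); print(st,R)
goal([*R[0],.012],-3.087)
```

```text
17.175 [-4.45535718e-01  5.00949204e-01 -3.86879155e-02  1.03129213e+00
  7.33614424e-05 -4.99396476e-01]
[318.65646699 159.52241496] [[ 0.56513662 -0.28698033  0.02907771]]
[308 155  25  15  75] (array([ 0.56616431, -0.28529648]), (18.136972427368164, 9.555468559265137), np.float64(1.4995818013495237))
pos [ 0.6024 -0.2876  0.1158] rot [ 3.141 -0.    -3.088] turn z units -0.0 then shift units [1.44 0.17 4.15] w 0.05293531665792345 gf 0.0
```

Run:
```python
from h import *
import pickle
c=pickle.load(open('w8.pkl','rb'))
uu,vv=np.meshgrid(np.arange(250,390),np.arange(110,210)); o,d=rays(c,np.c_[uu.ravel(),vv.ravel()])
X=o+d*c['depth'][vv,uu].reshape(-1,1); m=np.zeros((400,640),bool); m[vv.ravel(),uu.ravel()]=X[:,2]>.024
P,st=blob(m,(318,159),c,.03); R=rect(P); print(st,R)
g=cv2.cvtColor(c['image'],cv2.COLOR_BGR2GRAY); print(g[159,280:360].tolist())
goal([*R[0],.012],-3.087)
```

```text
[ 297  145   45   28 1237] (array([ 0.56434344, -0.28688391]), (20.12819480895996, 32.80335998535156), np.float64(0.05441863424051564))
[78, 81, 78, 83, 86, 82, 83, 82, 79, 85, 81, 78, 81, 72, 78, 116, 177, 215, 198, 158, 140, 138, 137, 123, 96, 59, 36, 35, 34, 35, 37, 59, 96, 126, 135, 135, 139, 138, 136, 139, 140, 139, 139, 141, 135, 112, 73, 45, 33, 32, 38, 33, 45, 82, 114, 134, 140, 139, 142, 139, 134, 112, 94, 85, 88, 88, 88, 88, 89, 87, 87, 84, 85, 85, 77, 87, 83, 84, 82, 84]
pos [ 0.6024 -0.2876  0.1158] rot [ 3.141 -0.    -3.088] turn z units -0.0 then shift units [1.52 0.11 4.15] w 0.05293531665792345 gf 0.0
```

{"api": "step_arm", "payload": {
  "motion": [
    [0.5, 0.04, 0.2, 0, 0, 0, 0.62],
    [0.8, 0.07, 0.7, 0, 0, 0, 0.62],
    [0.21, 0, 0.9, 0, 0, 0, 0.62],
    [0, 0, 0.9, 0, 0, 0, 0.62],
    [0, 0, 0.8, 0, 0, 0, 0.62],
    [0, 0, 0.5, 0, 0, 0, 0.62],
    [0, 0, 0, 0, 0, 0, 0.62],
    [0, 0, 0, 0, 0, 0, 0.62]
  ]
}}

```text
time: 18.18
position: [0.5651, -0.2873, 0.0166]
eef_rot: [-3.141, 0.001, -3.087]
wrist_force: [-0.3, 0.0, -0.8]
width: 0.0533
gripper_force: 0.0
```

{"api": "step_arm", "payload": {
  "motion": [
    [0, 0, 0, 0, 0, 0, 0.2],
    [0, 0, 0, 0, 0, 0, 0.2],
    [0, 0, 0, 0, 0, 0, 0.2],
    [0, 0, 0, 0, 0, 0, 0.2]
  ],
  "grip_force": 40
}}

```text
time: 18.68
position: [0.5655, -0.2874, 0.017]
eef_rot: [-3.141, 0.002, -3.087]
wrist_force: [-0.3, -0.1, 5.5]
width: 0.0331
gripper_force: 40.8
```

{"api": "step_arm", "payload": {
  "motion": [
    [0, 0, -0.4, 0, 0, 0, 0.2],
    [0, 0, -0.9, 0, 0, 0, 0.2],
    [0, 0, -1, 0, 0, 0, 0.2],
    [0, 0, -1, 0, 0, 0, 0.2],
    [0, 0, -0.8, 0, 0, 0.5, 0.2],
    [0, 0, -0.3, 0, 0, 0.8, 0.2],
    [0, 0, 0, 0, 0, 0.44, 0.2],
    [0.2, 0.6, 0, 0, 0, 0, 0.2],
    [0.32, 0.93, 0, 0, 0, 0, 0.2],
    [0.32, 0.93, 0, 0, 0, 0, 0.2],
    [0.32, 0.93, 0, 0, 0, 0, 0.2],
    [0.32, 0.93, 0, 0, 0, 0, 0.2]
  ]
}}

```text
time: 20.18
position: [0.55, -0.1715, 0.1259]
eef_rot: [3.141, -0.0, 2.936]
wrist_force: [0.3, 0.0, -1.2]
width: 0.033
gripper_force: 40.1
```

{"api": "step_arm", "payload": {
  "motion": [
    [0.32, 0.93, 0, 0, 0, 0, 0.2],
    [0.32, 0.93, 0, 0, 0, 0, 0.2],
    [0.32, 0.93, 0, 0, 0, 0, 0.2],
    [0.32, 0.93, 0, 0, 0, 0, 0.2],
    [0.32, 0.93, 0, 0, 0, 0, 0.2],
    [0.32, 0.93, 0, 0, 0, 0, 0.2],
    [0.32, 0.93, 0, 0, 0, 0, 0.2],
    [0.32, 0.93, 0, 0, 0, 0, 0.2],
    [0.32, 0.93, 0, 0, 0, 0, 0.2],
    [0.32, 0.93, 0, 0, 0, 0, 0.2],
    [0.32, 0.93, 0, 0, 0, 0, 0.2],
    [0.32, 0.93, 0, 0, 0, 0, 0.2]
  ]
}}

```text
time: 21.68
position: [0.5126, 0.1209, 0.1259]
eef_rot: [3.141, 0.0, 2.937]
wrist_force: [-0.6, -0.1, -1.2]
width: 0.0327
gripper_force: 40.1
```

{"api": "step_arm", "payload": {
  "motion": [
    [0.32, 0.93, 0, 0, 0, 0, 0.2],
    [0.2, 0.6, 0, 0, 0, 0, 0.2],
    [0, 0, 0, 0, 0, 0, 0.2],
    [0, 0, 0, 0, 0, 0, 0.2]
  ]
}}

```text
time: 22.18
position: [0.5086, 0.1588, 0.1258]
eef_rot: [-3.141, 0.0, 2.935]
wrist_force: [-0.6, -0.0, -1.1]
width: 0.0331
gripper_force: 40.1
```

Run:
```python
from h import *
import pickle
c=cam('wrist'); cv2.imwrite('pics/w9.png',c['image']); pickle.dump(c,open('w9.pkl','wb'))
s=r.state(); print(s['time'],s['position'],s['joint_positions'])
O=np.array([.47469,.06411])
hsv=cv2.cvtColor(c['image'],cv2.COLOR_BGR2HSV); g=hsv[...,2]
m=(hsv[...,0]>8)&(hsv[...,0]<32)&(hsv[...,1]>90)&(hsv[...,2]>60)
P,st=blob(m,proj(c,[[*(O+.115*ey),.026]])[0],c,.026); Q=np.c_[(P[:,:2]-O)@ex,(P[:,:2]-O)@ey]*1000
print(st,rect(P),'tester x',Q[:,0].min(),Q[:,0].max(),'y',Q[:,1].min(),Q[:,1].max())
# intensity+height profile along tester x at y=115 and y=105
for yy in(.108,.120):
  for x in np.arange(-.056,-.014,.002):
    p=proj(c,[[*(O+x*ex+yy*ey),.011]])[0]; print(int(yy*1000),round(x*1000),p.round(0),g[int(p[1]),int(p[0])],dpt(c,[p])[0,2].round(4))
# block in hand: depth mask
pb=proj(c,[s['position']+[0,0,.0132]])[0]; print('block px',pb,dpt(c,[pb]))
goal([.4673,.1831,.0278],TY+np.pi)
```

```text
22.225 [0.50866098 0.15854327 0.1257768 ] [ 3.02371933e-01  2.56028763e-01 -3.74215817e-01  9.40752151e-01
 -3.66214588e-04  5.09240374e-01]
[ 313  159   42   51 1960] (array([0.49705463, 0.1763367 ]), (33.108333587646484, 41.42192077636719), np.float64(1.36481626281159)) tester x -21.688577057539888 19.736922208333915 y 97.86853811491103 130.98424889124001
108 -56 [325. 114.] 101 0.0059
108 -54 [325. 116.] 99 0.0079
108 -52 [325. 119.] 103 0.0072
108 -50 [325. 122.] 109 0.0137
108 -48 [325. 124.] 131 0.0154
108 -46 [325. 127.] 122 0.014
108 -44 [325. 129.] 146 0.011
108 -42 [325. 132.] 154 0.0103
108 -40 [325. 134.] 155 0.0113
108 -38 [325. 137.] 150 0.01
108 -36 [325. 139.] 151 0.0084
108 -34 [325. 141.] 151 0.0106
108 -32 [325. 144.] 149 0.01
108 -30 [325. 146.] 152 0.0112
108 -28 [325. 149.] 151 0.0096
108 -26 [325. 151.] 151 0.0103
108 -24 [325. 154.] 150 0.0096
108 -22 [325. 156.] 149 0.0101
108 -20 [325. 158.] 102 0.0158
108 -18 [325. 161.] 91 0.025
108 -16 [325. 163.] 113 0.0256
120 -56 [340. 114.] 103 0.0067
120 -54 [340. 116.] 100 0.0075
120 -52 [340. 119.] 104 0.0069
120 -50 [340. 122.] 107 0.0066
120 -48 [340. 124.] 130 0.0161
120 -46 [340. 127.] 124 0.0137
120 -44 [340. 129.] 149 0.0094
120 -42 [340. 132.] 156 0.0094
120 -40 [340. 134.] 151 0.0102
120 -38 [340. 137.] 153 0.0097
120 -36 [340. 139.] 152 0.0105
120 -34 [340. 141.] 151 0.0094
120 -32 [340. 144.] 150 0.0104
120 -30 [340. 146.] 153 0.0099
120 -28 [340. 149.] 151 0.0103
120 -26 [340. 151.] 152 0.0099
120 -24 [340. 154.] 154 0.0093
120 -22 [339. 156.] 154 0.0101
120 -20 [339. 158.] 104 0.0153
120 -18 [339. 161.] 95 0.0248
120 -16 [339. 163.] 116 0.0254
block px [314.9563567  270.51318572] [[0.50883678 0.15850687 0.13865252]]
pos [0.5087 0.1585 0.1258] rot [-3.141  0.     2.935] turn z units -0.01 then shift units [1.82 0.62 3.92] w 0.033013444888479966 gf 40.074360966682434
```

Run:
```python
from h import *
import pickle
c=pickle.load(open('w9.pkl','rb')); p0=np.array([.50866,.15854])
tx=-ex
for v in range(236,300,2):
    X=dpt(c,[(315,v)])[0]; print(v,'toolx mm',(1000*(X[:2]-p0)@tx).round(1),'z',X[2].round(4),c['image'][v,315])
```

```text
236 toolx mm 10.5 z 0.1224 [73 74 72]
238 toolx mm 10.6 z 0.1251 [73 73 70]
240 toolx mm 10.9 z 0.1283 [75 77 76]
242 toolx mm 10.4 z 0.1296 [74 74 73]
244 toolx mm 10.7 z 0.1327 [72 71 71]
246 toolx mm 10.3 z 0.134 [75 76 73]
248 toolx mm 10.4 z 0.1365 [77 78 78]
250 toolx mm 10.0 z 0.1378 [97 97 95]
252 toolx mm 9.4 z 0.1388 [107 108 107]
254 toolx mm 7.8 z 0.1375 [106 110 105]
256 toolx mm 6.7 z 0.1374 [104 108 105]
258 toolx mm 6.4 z 0.1388 [105 106 105]
260 toolx mm 5.3 z 0.1387 [105 106 103]
262 toolx mm 4.9 z 0.1399 [104 105 101]
264 toolx mm 3.0 z 0.1382 [106 107 103]
266 toolx mm 2.3 z 0.1388 [105 105 103]
268 toolx mm 0.4 z 0.1374 [105 106 104]
270 toolx mm 0.1 z 0.1387 [104 105 103]
272 toolx mm -0.8 z 0.139 [108 109 105]
274 toolx mm -2.1 z 0.1386 [107 108 107]
276 toolx mm -3.2 z 0.1385 [107 109 107]
278 toolx mm -4.4 z 0.1382 [107 107 106]
280 toolx mm -6.1 z 0.1371 [106 108 103]
282 toolx mm -6.8 z 0.1378 [108 107 107]
284 toolx mm -8.1 z 0.1375 [106 110 104]
286 toolx mm -9.1 z 0.1376 [111 112 111]
288 toolx mm -96.3 z 0.0001 [153 159 157]
290 toolx mm -98.7 z 0.0 [153 162 159]
292 toolx mm -101.0 z -0.0 [157 165 162]
294 toolx mm -103.8 z -0.0008 [155 162 160]
296 toolx mm -105.8 z -0.0003 [156 164 161]
298 toolx mm -107.6 z 0.0004 [159 165 163]
```

{"api": "step_arm", "payload": {
  "motion": [
    [0.5, 0.2, 0, 0, 0, 0, 0.2],
    [0.9, 0.3, 0, 0, 0, 0, 0.2],
    [0.46, 0.12, 0.5, 0, 0, 0, 0.2],
    [0, 0, 0.9, 0, 0, 0, 0.2],
    [0, 0, 0.9, 0, 0, 0, 0.2],
    [0, 0, 0.7, 0, 0, 0, 0.2],
    [0, 0, 0.2, 0, 0, 0, 0.2],
    [0, 0, 0, 0, 0, 0, 0.2],
    [0, 0, 0, 0, 0, 0, 0.2]
  ]
}}

```text
time: 23.35
position: [0.4668, 0.1841, 0.0464]
eef_rot: [3.141, 0.001, 2.935]
wrist_force: [0.2, -0.5, -1.1]
width: 0.0329
gripper_force: 40.1
```

Run:
```python
from h import *
O=np.array([.47469,.06411])
goal([*(O-.0326*ex+.115*ey),.0278],TY+np.pi)
```

```text
pos [0.4668 0.1841 0.0464] rot [3.141e+00 1.000e-03 2.935e+00] turn z units -0.01 then shift units [ 0.02 -0.04  0.74] w 0.032880918692395816 gf 40.07614552974701
```

{"api": "step_arm", "payload": {
  "motion": [
    [0.02, -0.03, 0.2, 0, 0, 0, 0.2],
    [0, 0, 0.2, 0, 0, 0, 0.2],
    [0, 0, 0.2, 0, 0, 0, 0.2],
    [0, 0, 0.1, 0, 0, 0, 0.2],
    [0, 0, 0.04, 0, 0, 0, 0.2],
    [0, 0, 0, 0, 0, 0, 0.2]
  ]
}}

```text
time: 24.1
position: [0.4655, 0.1831, 0.0279]
eef_rot: [-3.141, -0.0, 2.935]
wrist_force: [-2.6, -1.4, 8.5]
width: 0.033
gripper_force: 41.2
```

{"api": "step_arm", "payload": {
  "motion": [
    [0, 0, 0, 0, 0, 0, 0.52],
    [0, 0, 0, 0, 0, 0, 0.52],
    [0, 0, 0, 0, 0, 0, 0.52],
    [0, 0, -0.3, 0, 0, 0, 0.52],
    [0, 0, -0.8, 0, 0, 0, 0.52],
    [0, 0, -1, 0, 0, 0, 0.52],
    [0, 0, -1, 0, 0, 0, 0.52],
    [0, 0, -0.8, 0, 0, 0, 0.52],
    [-0.8, -0.5, 0, 0, 0, 0, 0.52],
    [-0.8, -0.5, 0, 0, 0, 0, 0.52],
    [0, 0, 0, 0, 0, 0, 0.52],
    [0, 0, 0, 0, 0, 0, 0.52]
  ]
}}

```text
time: 25.6
position: [0.4993, 0.1507, 0.1249]
eef_rot: [3.141, -0.001, 2.935]
wrist_force: [0.8, -0.2, 0.0]
width: 0.0446
gripper_force: 0.0
```

Run:
```python
from h import *
import pickle
c=cam('wrist'); cv2.imwrite('pics/w10.png',c['image']); pickle.dump(c,open('w10.pkl','wb'))
s=r.state(); print(s['time'],s['position'],s['width'])
O=np.array([.47469,.06411])
uu,vv=np.meshgrid(np.arange(640),np.arange(230)); o,d=rays(c,np.c_[uu.ravel(),vv.ravel()])
X=o+d*c['depth'][vv,uu].reshape(-1,1); q=(X[:,:2]-O)
x=q@ex*1000;y=q@ey*1000
m=(X[:,2]>.034)&(X[:,2]<.05)&(x>-55)&(x<-10)&(y>85)&(y<145)
if m.sum():
  print('block top n',m.sum(),'z pct',np.percentile(X[m,2],[5,50,95]).round(4)); print(rect(X[m]),'x',np.percentile(x[m],[1,99]),'y',np.percentile(y[m],[1,99]))
  A=np.c_[x[m],y[m],np.ones(m.sum())]; print('tilt',np.linalg.lstsq(A,X[m,2]*1000,rcond=None)[0])
hsv=cv2.cvtColor(c['image'],cv2.COLOR_BGR2HSV)
g=(hsv[...,0]>8)&(hsv[...,0]<32)&(hsv[...,1]>90)&(hsv[...,2]>60)
P,st=blob(g,proj(c,[[*(O+.115*ey),.026]])[0],c,.026); Q=np.c_[(P[:,:2]-O)@ex,(P[:,:2]-O)@ey]*1000
print(rect(P),'gold x',Q[:,0].min(),Q[:,0].max(),'y',Q[:,1].min(),Q[:,1].max())
m=(X[:,2]>.02)&(X[:,2]<.032)&(abs(x)<15)&(y>102)&(y<128); print('gold z',np.percentile(X[m,2],[5,50,95]))
```

```text
25.65 [0.49913069 0.15088242 0.12478492] 0.04453057244620719
block top n 1269 z pct [0.0389 0.0403 0.0415]
(array([0.46505161, 0.18311357]), (33.50925064086914, 20.023101806640625), np.float64(1.3692813186952169)) x [-43.62071933 -23.90731879] y [ 97.92075514 130.80634685]
tilt [2.87730449e-02 2.05429099e-03 4.10003261e+01]
(array([0.49796243, 0.17589505]), (32.80196762084961, 39.56990432739258), np.float64(1.3656220021993934)) gold x -19.79174285671512 19.778287623109644 y 97.77891030149635 130.58316908245726
gold z [0.02445583 0.02551981 0.02661206]
```

Padlock and block are both seated flat and released: the block top is at about 40 mm with x -33.8, and the padlock top is at 25.5 mm. Next I'll locate the grip.

{"api": "step_arm", "payload": {
  "motion": [
    [0, 0, -0.6, 0, 0, 0, 0.52],
    [-0.1, -0.6, -0.6, 0, 0, 0, 0.52],
    [-0.18, -0.97, 0, 0, 0, 0, 0.52],
    [-0.18, -0.97, 0, 0, 0, 0, 0.52],
    [-0.18, -0.97, 0, 0, 0, 0, 0.52],
    [-0.18, -0.97, 0, 0, 0, 0, 0.52],
    [-0.18, -0.97, 0, 0, 0, 0, 0.52],
    [-0.18, -0.97, 0, 0, 0, 0, 0.52],
    [-0.18, -0.97, 0, 0, 0, 0, 0.52],
    [0, 0, 0, 0, 0, 0, 0.52],
    [0, 0, 0, 0, 0, 0, 0.52]
  ]
}}

```text
time: 27.02
position: [0.4953, -0.0372, 0.1555]
eef_rot: [3.141, 0.001, 2.935]
wrist_force: [0.6, 0.4, 0.5]
width: 0.044
gripper_force: 0.0
```

Run:
```python
from h import *
import pickle
c=cam('wrist'); cv2.imwrite('pics/w11.png',c['image']); pickle.dump(c,open('w11.pkl','wb'))
s=r.state(); print(s['time'],s['position'],s['width'])
O=np.array([.47469,.06411])
uu,vv=np.meshgrid(np.arange(640),np.arange(400)); o,d=rays(c,np.c_[uu.ravel(),vv.ravel()])
X=o+d*c['depth'][vv,uu].reshape(-1,1); q=(X[:,:2]-O)
x=q@ex*1000;y=q@ey*1000
near=(abs(x)<25)&(y<0)&(y>-140)&(X[:,2]<.1)
for lo,hi in((.074,.09),(.05,.072),(.028,.04),(.02,.046)):
  m=near&(X[:,2]>lo)&(X[:,2]<hi)
  if m.sum(): print(lo,hi,m.sum(),'x',np.percentile(x[m],[1,50,99]).round(1),'y',np.percentile(y[m],[1,50,99]).round(1),'z',np.median(X[m,2]), 'px',uu.ravel()[m].mean(),vv.ravel()[m].mean())
```

```text
27.075 [ 0.49532458 -0.03691263  0.15535754] 0.04456336116980981
0.074 0.09 506 x [-10.3  -1.7   7.2] y [-98.6 -90.  -82. ] z 0.07824795650909386 px 321.6640316205534 153.6324110671937
0.05 0.072 51 x [-11.2  -9.9   2. ] y [-99.2 -91.8 -82.4] z 0.06171792965314368 px 319.96078431372547 141.41176470588235
0.028 0.04 1941 x [-16.2  -2.4  13. ] y [-101.8  -33.1   -0.6] z 0.03530928032002478 px 381.9984544049459 146.3353941267388
0.02 0.046 2583 x [-21.4  -2.9  18.6] y [-101.7  -28.8   -0.9] z 0.034708023332754245 px 385.10878823073944 146.00890437475803
```

Run:
```python
from h import *
O=np.array([.47469,.06411])
goal([*(O-.0015*ex-.0903*ey),.042],TY+np.pi)
```

```text
pos [ 0.4953 -0.0369  0.1554] rot [3.141e+00 1.000e-03 2.936e+00] turn z units -0.0 then shift units [1.69 0.18 4.53] w 0.04456336116980981 gf 0.0
```

{"api": "step_arm", "payload": {
  "motion": [
    [0.5, 0.08, 0, 0, 0, 0, 0.45],
    [0.8, 0.1, 0, 0, 0, 0, 0.45],
    [0.39, 0, 0.3, 0, 0, 0, 0.45],
    [0, 0, 0.9, 0, 0, 0, 0.45],
    [0, 0, 0.9, 0, 0, 0, 0.45],
    [0, 0, 0.9, 0, 0, 0, 0.45],
    [0, 0, 0.8, 0, 0, 0, 0.45],
    [0, 0, 0.5, 0, 0, 0, 0.45],
    [0, 0, 0.23, 0, 0, 0, 0.45],
    [0, 0, 0, 0, 0, 0, 0.45],
    [0, 0, 0, 0, 0, 0, 0.45]
  ]
}}

```text
time: 28.45
position: [0.4554, -0.0242, 0.0421]
eef_rot: [3.141, 0.001, 2.935]
wrist_force: [0.2, 0.1, -0.3]
width: 0.0383
gripper_force: 0.0
```

{"api": "step_arm", "payload": {
  "motion": [
    [0, 0, 0, 0, 0, 0, 0.1],
    [0, 0, 0, 0, 0, 0, 0.1],
    [0, 0, 0, 0, 0, 0, 0.1],
    [0, 0, 0, 0, 0, 0, 0.1],
    [0, 0, 0, 0, 0, 0, 0.1]
  ],
  "grip_force": 60
}}

```text
time: 29.08
position: [0.4554, -0.0242, 0.0422]
eef_rot: [3.141, 0.001, 2.935]
wrist_force: [-0.7, 0.0, 6.3]
width: 0.0184
gripper_force: 58.6
```

Run:
```python
from h import *
import pickle
c=cam('wrist'); cv2.imwrite('pics/w12.png',c['image']); pickle.dump(c,open('w12.pkl','wb'))
s=r.state(); print(s['position'],s['wrist_force'])
```

```text
[ 0.45540577 -0.02420574  0.04220439] [-1.91188072  0.54903017  5.13209396]
```

{"api": "step_arm", "payload": {
  "motion": [
    [0, -0.1, 0, 0, 0, 0, 0.1],
    [0, -0.1, 0, 0, 0, 0, 0.1],
    [0, -0.1, 0, 0, 0, 0, 0.1],
    [0, -0.1, 0, 0, 0, 0, 0.1],
    [0, 0, 0, 0, 0, 0, 0.1]
  ]
}}

```text
time: 29.75
position: [0.4534, -0.0336, 0.0421]
eef_rot: [3.14, 0.001, 2.935]
wrist_force: [-0.8, 3.2, 5.4]
width: 0.0186
gripper_force: 58.5
```

{"api": "step_arm", "payload": {
  "motion": [
    [0, -0.1, 0, 0, 0, 0, 0.1],
    [0, -0.1, 0, 0, 0, 0, 0.1],
    [0, -0.1, 0, 0, 0, 0, 0.1],
    [0, 0, 0, 0, 0, 0, 0.1]
  ]
}}

```text
time: 30.25
position: [0.452, -0.0404, 0.0421]
eef_rot: [3.139, 0.001, 2.936]
wrist_force: [0.8, 4.6, 5.2]
width: 0.0187
gripper_force: 58.6
```

{"api": "step_arm", "payload": {
  "motion": [
    [0, -0.1, 0, 0, 0, 0, 0.1],
    [0, -0.1, 0, 0, 0, 0, 0.1],
    [0, -0.1, 0, 0, 0, 0, 0.1],
    [0, 0, 0, 0, 0, 0, 0.1]
  ]
}}

```text
time: 30.75
position: [0.4506, -0.047, 0.0421]
eef_rot: [3.137, 0.001, 2.936]
wrist_force: [0.8, 7.8, 4.1]
width: 0.0183
gripper_force: 58.6
```

{"api": "step_arm", "payload": {
  "motion": [
    [0, -0.1, 0, 0, 0, 0, 0.1],
    [0, -0.1, 0, 0, 0, 0, 0.1],
    [0, -0.1, 0, 0, 0, 0, 0.1],
    [0, -0.1, 0, 0, 0, 0, 0.1],
    [0, -0.06, 0, 0, 0, 0, 0.1],
    [0, 0, 0, 0, 0, 0, 0.1],
    [0, 0, 0, 0, 0, 0, 0.1]
  ]
}}

```text
time: 31.62
position: [0.4485, -0.057, 0.042]
eef_rot: [3.134, 0.001, 2.937]
wrist_force: [2.6, 13.1, 3.8]
width: 0.0181
gripper_force: 58.8
```

Run:
```python
from h import *
import pickle
c=cam('wrist'); cv2.imwrite('pics/w13.png',c['image']); pickle.dump(c,open('w13.pkl','wb'))
s=r.state(); print(s['position'],s['wrist_force'],(s['position'][:2]-[.4554,-.0242])@ey)
O=np.array([.47469,.06411]); O2=O-.0012*ex
# brightness along the rod's top (z=.031) line between grip and barrel, both pictures
for f in('w12','w13'):
    c=pickle.load(open(f+'.pkl','rb')); g=cv2.cvtColor(c['image'],cv2.COLOR_BGR2GRAY)
    print(f)
    ys=np.arange(-.115,.02,.002)
    for xo in(0,-.004):
      p=proj(c,[[*(O2+xo*ex+y*ey),.031] for y in ys]); print(xo,[(int(round(y*1000)),int(g[int(v),int(u)])) for y,(u,v) in zip(ys,p) if 0<=u<640 and 0<=v<400])
print(p[0],p[-1])
# pin / padlock from top not visible; side cam
for n in('side','top'):
    c=cam(n); pickle.dump(c,open(n+'1.pkl','wb')); cv2.imwrite(f'pics/{n}1.png',c['image'])
```

```text
[ 0.4485431  -0.05701911  0.04206394] [ 1.95916862 11.95962051  3.99343817] -0.03352775657819881
w12
0 [(-115, 172), (-113, 174), (-111, 170), (-109, 143), (-107, 95), (-105, 97), (-103, 66), (-101, 24), (-99, 65), (-97, 24), (-95, 20), (-93, 25), (-91, 24), (-89, 29), (-87, 31), (-85, 28), (-83, 32), (-81, 62), (-79, 24), (-77, 85), (-75, 97), (-73, 95), (-71, 170), (-69, 177), (-67, 176), (-65, 177), (-63, 177), (-61, 174), (-59, 175), (-57, 177), (-55, 175), (-53, 174), (-51, 175), (-49, 175), (-47, 172), (-45, 237), (-43, 53), (-41, 49), (-39, 68), (-37, 68), (-35, 64), (-33, 62), (-31, 76), (-29, 136), (-27, 144), (-25, 155), (-23, 184), (-21, 193), (-19, 193), (-17, 196), (-15, 106), (-13, 84), (-11, 95), (-9, 101), (-7, 97), (-5, 84), (-3, 100), (-1, 191), (1, 192), (3, 195), (5, 190), (7, 191), (9, 189), (11, 191), (13, 191), (15, 189), (17, 189), (19, 192)]
-0.004 [(-115, 176), (-113, 176), (-111, 177), (-109, 173), (-107, 144), (-105, 141), (-103, 115), (-101, 57), (-99, 65), (-97, 67), (-95, 43), (-93, 27), (-91, 27), (-89, 21), (-87, 26), (-85, 56), (-83, 68), (-81, 67), 
[... 1510 characters left out ...]
161), (-91, 160), (-89, 159), (-87, 161), (-85, 160), (-83, 160), (-81, 159), (-79, 160), (-77, 160), (-75, 162), (-73, 161), (-71, 160), (-69, 126), (-67, 185), (-65, 212), (-63, 207), (-61, 149), (-59, 213), (-57, 213), (-55, 104), (-53, 50), (-51, 46), (-49, 67), (-47, 81), (-45, 84), (-43, 86), (-41, 101), (-39, 171), (-37, 172), (-35, 175), (-33, 171), (-31, 173), (-29, 173), (-27, 170), (-25, 170), (-23, 168), (-21, 169), (-19, 168), (-17, 171), (-15, 67), (-13, 62), (-11, 83), (-9, 92), (-7, 96), (-5, 96), (-3, 88), (-1, 117), (1, 168), (3, 169), (5, 169), (7, 166), (9, 166), (11, 167), (13, 166), (15, 165), (17, 166), (19, 165)]
[331.70477407 240.94944663] [569.87026554 239.20553062]
```

Run:
```python
from h import *
import pickle
O=np.array([.47469,.06411])
for n in('top1','side1'):
    c=pickle.load(open(n+'.pkl','rb')); hsv=cv2.cvtColor(c['image'],cv2.COLOR_BGR2HSV)
    m=(hsv[...,0]>8)&(hsv[...,0]<32)&(hsv[...,1]>90)&(hsv[...,2]>80)
    px=proj(c,[[*(O+.112*ey),.026]])[0]; P,st=blob(m,px,c,.026); R=rect(P); d=R[0]-O
    print(n,px,st,R,1000*d@ex,1000*d@ey)
    pb=proj(c,[[*(O-.0335*ex+.115*ey),.041]])[0]; print('block z',[dpt(c,[pb+[a,b]])[0,2].round(4) for a in(-1,0,1) for b in(-1,0,1)])
print(r.state()['wrist_force'],r.state()['position'],r.state()['joint_velocities'].round(4))
```

```text
top1 [233.40826016 228.86755036] [228 223  11  13 109] (array([0.49711652, 0.17462306]), (28.549013137817383, 37.08806228637695), np.float64(1.369216870196837)) -0.5737325198229739 112.76416256134607
block z [np.float64(0.038), np.float64(0.0445), np.float64(0.042), np.float64(0.0415), np.float64(0.0436), np.float64(0.0418), np.float64(0.0437), np.float64(0.0401), np.float64(0.0414)]
side1 [315.09117982 281.46025198] [307 276  16  15 146] (array([0.49818933, 0.17814294]), (41.45055389404297, 41.28471755981445), np.float64(1.428473003399427)) -0.24101307594609883 116.42883176704146
block z [np.float64(0.0344), np.float64(0.0404), np.float64(0.0389), np.float64(0.0417), np.float64(0.0366), np.float64(0.0424), np.float64(0.0407), np.float64(0.0383), np.float64(0.0433)]
[ 2.43177641 11.27502502  4.0566621 ] [ 0.44847838 -0.05701507  0.04200923] [ 0.0013  0.0006 -0.      0.0002  0.0001  0.0017]
```

Padlock and block are still seated. Travel minus barrel shift puts the gauge at about 23.5 mm, and a pull of about 12 N agrees. Handing in.

```bash
python3 -c "
from rig import r
print(r.hand_in())"
```

```text
the job is handed in; nothing more can be done
None
```

The job is handed in (no verdict came back): the larger padlock and the wide block sit flat in the cradle, and the gripper is holding the grip with the rod about 23.5 mm out and about 12 N of pull on the shackle.

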